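# Slide a nameplate blank out over the stand's edge

### The job

A thin flat nameplate blank lies on the low dark stand. Push it with the fingertips toward the stand's near edge (the one facing the robot) until the dark groove scribed across the plate lies right over that edge along its whole length, so that the end with the two rivet holes sticks out square by 30 mm and can be reached from below. Only push: do not pinch, lift or tip the plate or let it fall, do not disturb the V-block, the collet nut or the work piece beside the stand, and leave the plate lying still.

Things in the scene. Friction and masses are not known exactly. Their poses are not given: they have to be found in the camera images.
- stand: Low dark steel stand fixed to the worktop; flat top 230 mm (x) x 190 mm (y), no lip, its upper face 45 mm above the worktop; the slab is 12 mm thick on a narrower base. Origin: centre of its underside, at worktop height. Its -x axis points to the near edge (toward the robot, within 0.4 rad), y runs along that edge, z up; the top spans x -115 to +115, y -95 to +95 mm.
- stand_edge (a point): Middle of the stand's near edge, on the upper face (in the stand's frame x = -115, y = 0, z = 45 mm). Axes as the stand's.
- plate: Loose aluminium plate 140 (x) x 110 (y) x 6 mm, about 0.25 kg, flat on the stand. Origin: centre of its underside. Its -x end (x = -70 mm) has two 8 mm holes and faces the stand's near edge; rear edge at x = +70 mm; z up. Starts wholly on the stand, turned up to 0.2 rad against it, 20 mm or more of bare stand behind its rear edge's middle. Slides under a few newtons, stops when the push stops.
- plate_groove (a point): Middle of the dark line (groove, 2 mm wide) across the plate, 30 mm from its end with the holes, parallel to that end; the point lies at the plate's underside (plate frame x = -40, y = 0, z = 0 mm). Axes as the plate's.
- v_block: Bystander: loose steel V-block 28 x 36 x 30 mm high, on the worktop to the right of the stand. Origin: centre of its underside.
- collet_nut: Bystander: loose black ring-shaped collet nut, 38 mm across, 18 mm high, on the worktop to the left of the stand. Origin: centre of its underside.
- work_piece: Bystander: loose upright pale cylinder 19 mm across, 30 mm high, on the worktop to the left of the stand, farther from the robot than the nut. Origin: centre of its underside.

How it is judged:
By the outcome, as a careful person would: the job done as asked, in the order asked, and still so for the second after the job is handed in, with the robot touching nothing.
It also fails if it takes over 38 s, if anything falls off the work surface, if the arm or the gripper's body presses on something with over 40 N, if the wrist force passes 120 N, or if a joint passes its speed limit or range.

### The arm

A 6-joint arm with a two-finger parallel gripper is mounted at the origin on a cart in front of the work surface, level with it; the furniture and walls round the work are solid. World frame = base frame: x ahead of the robot, y to its left, z up, the work surface at z = 0. Lengths are in m, angles in rad, forces in N, time in s.
With the tool pointing down it reaches from about 0.35 to 0.975 m from the base axis. Payload 17.4 kg.
Tool frame: the origin (TCP) lies midway between the tips of the shut fingers; the grasp point (between the pads) lies 19 mm behind it (bot.grasp_offset is the distance from the TCP to the grasp point, in m); z points along the fingers, y is the line along which they close (so a half turn about z gives the same grasp; the last joint's range is limited). The gripper opens to 85 mm and grips with 20 to 120 N. Pads are 22 mm wide; open, the fingers measure 114 mm over their backs; the gripper's body (76 mm by 85 mm) begins 54 mm behind the grasp point. The pads swing forward as they close: fully open they stand 13 mm farther back than shut.
Start: joints at [-1.283, 0.116, 1.442, -0, 1.584, -0.038], TCP at [0.216, -0.64, 0.231] pointing down, gripper open.
Joint ranges: [-2.83, 2.83], [-0.83, 2.19], [0.07, 2.5], [-1.14, 4.28], [0.01, 3], [-2.97, 2.97]. Speed limits (rad/s): [1.89, 1.89, 2.22, 3.14, 3.14, 3.14].

### API

Orientations are given as a rotation vector (axis times angle).
In Python, from station import bot gives the robot as it stands.
- The arm moves only by the shell command python3 -m inch 'ROWS'. ROWS is JSON, a list of rows, each an object of numbers: "grip": the opening, from 0 (shut) to 1 (fully open); "tx", "ty", "tz": the shift along the tool's x, y, z in m; "wx", "wy", "wz": the turn, a rotation vector about the tool's x, y, z in degrees. In form: [{"grip": .., "tx": .., "ty": .., "tz": .., "wx": .., "wy": .., "wz": ..}, ...]. A call has 1 to 12 rows; each row is the pose to reach, as a shift and turn from the pose commanded when the call began, along the tool's axes at that moment; what a row does not reach only later rows make up. A row lasts 1/8 s, in which the tool goes at most 62.5 mm and 10.7 degrees, less where a joint would pass 70% of its speed; a pose out of reach is approached as far as the arm can. A call with a gripper value outside its range is refused whole. The fingers move at their own pace and stop on an object; the grip force is fixed at half the most. Time passes only in rows, so rows that repeat a pose let the fingers close. It gives the time, the measured TCP pose, the force, the opening and the grip force at its end, in the units of the state.
- bot.read_state(): the state, without advancing time (a new reading comes with each control period).
- bot.get_image(name): name is "scene" or "top" or "wrist"; returns (picture, depth): 384x512x3 uint8, red, green, blue; 384x512 float32, m along the optical axis (not along the pixel's ray), 0 where there is no reading.
- bot.calibration(name): a dict with "vfov" (degrees; the focal length in pixels is half the picture's height over the tangent of half this angle, whatever the lens; pixels are square), "cx", "cy" (the principal point, pixels), "k1" (the pictures are not rectified: a ray, as slopes to the right and down, at radius r is drawn at 1 + k1 r^2 times it, then the intrinsics apply), "view" (4x4, takes a point from world to camera coordinates); the wrist camera has in their place "tool_from_camera" (4x4, takes a point from camera to tool coordinates, whose origin is the TCP and whose axes are the flange's). Camera axes: x right, y down, z forward; pixel columns grow to the right and rows downward; lengths in m; the calibration is good to about 2 mm. A picture is of the moment at which its call begins: read the wrist's pose just before it. calibration takes no time and is no camera call.
- bot.sign_off(): hands the job in; it is judged then, once.
The state is a dict: "clock": time; "q": joint angles; "dq": joint speeds; "tau": joint torques, N m; "tool_pos": TCP position; "tool_rot": TCP orientation; "force": force on the tool from outside, world axes, zero at the start; "torque": the same for the moment, N m; "width": finger opening in m; "grasp_force": force on a finger pad.
Only numpy, scipy, OpenCV 4.12 (cv2) and the standard library are available. Lean on these libraries where they do the work, as an engineer would, in place of code of your own. Each camera call takes 0.05 s, during which the arm holds its last target. There are 200 camera calls.

## Working session

There is one attempt and no reset: what is moved stays moved. The work goes in short steps, Python scripts to look and compute and a shell command to move; the robot and the scene stay as the last step left them, time stands still between calls to the robot, and variables do not carry over. Pictures are saved under pics/ and viewed, at most 12 in all, crops included, and the job is handed in when it is done.

```bash
mkdir -p pics; cat > h.py <<'E'
import numpy as np, cv2
from station import bot
from scipy.spatial.transform import Rotation as R
def K(c):
    f=192/np.tan(np.radians(c['vfov'])/2); return np.array([[f,0,c['cx']],[0,f,c['cy']],[0,0,1.]])
def pose(name,c,st=None):
    if 'view' in c: return np.linalg.inv(np.array(c['view']))
    T=np.eye(4);T[:3,:3]=R.from_rotvec(st['tool_rot']).as_matrix();T[:3,3]=st['tool_pos'];return T@np.array(c['tool_from_camera'])
def rays(px,c):
    k=K(c);s=(np.atleast_2d(px)-[k[0,2],k[1,2]])/k[0,0];u=s.copy()
    for _ in range(20): u=s/(1+c['k1']*(u**2).sum(1,keepdims=True))
    return np.c_[u,np.ones(len(u))]
def onplane(px,z,c,T):
    d=rays(px,c)@T[:3,:3].T;o=T[:3,3];return o+d*((z-o[2])/d[:,2])[:,None]
def withdepth(px,dep,c,T):
    return (rays(px,c)*np.ravel(dep)[:,None])@T[:3,:3].T+T[:3,3]
E
python3 - <<'E'
from h import *
for n in('top','scene'):
    im,d=bot.get_image(n);cv2.imwrite(f'pics/{n}0.png',im[...,::-1]);np.savez(f'{n}0.npz',im=im,d=d)
    c=bot.calibration(n);print(n,c['k1'],pose(n,c)[:3,3].round(3))
s=bot.read_state();print(s['clock'],s['tool_rot'],s['force'],bot.calibration('wrist'))
E
```

```text
top -0.007946616809849016 [ 0.423 -0.021  0.915]
scene 0.018613573263831777 [0.147 0.556 0.511]
0.1 [-3.09899304e+00 -5.09325529e-01  1.88437452e-04] [0.67810694 0.58255915 0.61387548] {'vfov': 68.7951152582451, 'cx': 257.53626356437724, 'cy': 192.5823759629359, 'k1': -0.04204277054216089, 'tool_from_camera': array([[ 6.09958993e-04, -9.61714155e-01, -2.74053849e-01,
         6.85498089e-02],
       [ 9.99999813e-01,  5.99420431e-04,  1.22194110e-04,
        -2.22834877e-04],
       [ 4.67576710e-05, -2.74053872e-01,  9.61714341e-01,
        -1.41623173e-01],
       [ 0.00000000e+00,  0.00000000e+00,  0.00000000e+00,
         1.00000000e+00]])}
```

View pics/top0.png

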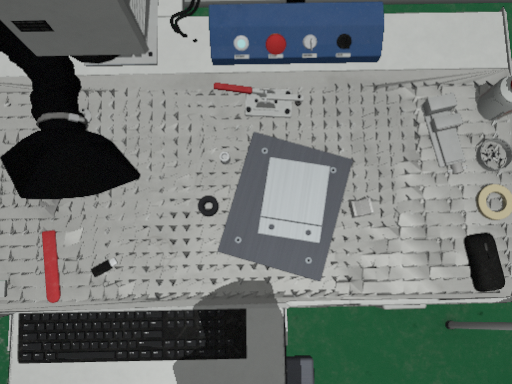

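View pics/scene0.png

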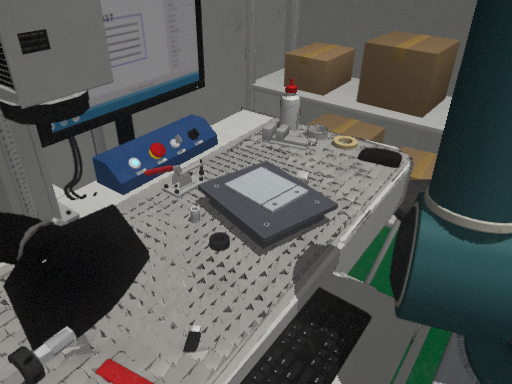

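The top view shows the stand with corners near (254,133), (352,160), (323,279) and (219,250). The plate's corners are near (270,157), (329,166), (319,242) and (258,236), with its holes toward the robot. The nut is at (208,206), the cylinder at (224,157) and the V-block at (361,207). The scene view agrees.

```bash
cat > m.py <<'E'
from h import *
def quad(mask):
    cs,_=cv2.findContours(mask,cv2.RETR_EXTERNAL,cv2.CHAIN_APPROX_NONE);c=max(cs,key=cv2.contourArea)
    h=cv2.convexHull(c);b=cv2.boxPoints(cv2.minAreaRect(h))
    h4=None
    for e in np.linspace(.01,.1,40):
        a=cv2.approxPolyDP(h,e*cv2.arcLength(h,True),True)
        if len(a)==4: h4=a[:,0].astype(float);break
    # refine: fit line to contour pts near each side
    p=c[:,0].astype(float);L=[]
    for i in range(4):
        A,B=h4[i],h4[(i+1)%4];t=(B-A)/np.linalg.norm(B-A);n=np.array([-t[1],t[0]])
        s=(p-A)@t;dd=(p-A)@n;m=(abs(dd)<4)&(s>.12*np.linalg.norm(B-A))&(s<.88*np.linalg.norm(B-A))
        v=cv2.fitLine(p[m].astype(np.float32),cv2.DIST_HUBER,0,.01,.01).ravel();L.append(np.cross([v[2],v[3],1],[v[2]+v[0],v[3]+v[1],1]))
    o=[np.cross(L[i-1],L[i]) for i in range(4)];return np.array([x[:2]/x[2] for x in o])
def masks(im,seed):
    g=cv2.cvtColor(im,cv2.COLOR_RGB2GRAY);hsv=cv2.cvtColor(im,cv2.COLOR_RGB2HSV)
    return g,hsv
def order(q): # sort world pts: near-right.. by angle
    c=q.mean(0);return q[np.argsort(np.arctan2(q[:,1]-c[1],q[:,0]-c[0]))]
E
python3 - <<'E'
from m import *
z=np.load('top0.npz');im,d=z['im'],z['d'];c=bot.calibration('top');T=pose('top',c)
for p in[(240,230),(300,265),(290,190),(290,220),(230,280),(262,200)]:
    print(p,im[p[1],p[0]],d[p[1],p[0]],withdepth([p],d[p[1],p[0]],c,T).round(4))
big=cv2.resize(im[120:290,205:375],None,fx=4,fy=4,interpolation=cv2.INTER_CUBIC)[:600];cv2.imwrite('pics/topcrop.png',cv2.resize(im[120:290,205:375],(600,600),interpolation=cv2.INTER_CUBIC)[...,::-1])
E
```

```text
(240, 230) [ 92  97 102] 0.8719691 [[0.5083 0.016  0.045 ]]
(300, 265) [ 96  98 106] 0.8621702 [[ 0.4442 -0.089   0.0453]]
(290, 190) [182 188 189] 0.87967545 [[ 0.5782 -0.075   0.0493]]
(290, 220) [144 149 151] 0.86919826 [[ 0.5237 -0.0733  0.051 ]]
(230, 280) [182 182 179] 0.89951795 [[0.4206 0.0374 0.0025]]
(262, 200) [90 94 98] 0.88042706 [[ 0.5616 -0.0243  0.0454]]
```

View pics/topcrop.png

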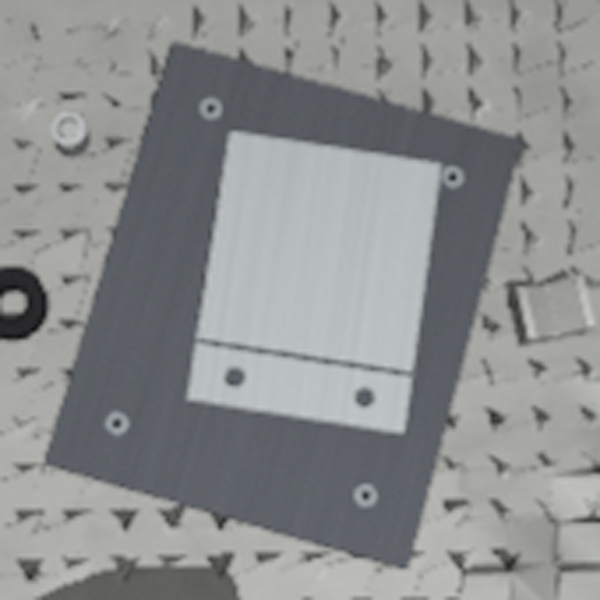

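The crop shows the plate turned a few degrees against the stand, with the groove at crop row 340–372 and clear edges all round. Depth gives tops at 45 and 51 mm, as stated.

```bash
cat >> m.py <<'E'
def frame(q,near=np.array([-1,0])):
    """q world corners (4x2/3) -> near edge mid, x axis yaw (far direction), size"""
    q=order(q[:,:2]);e=[(q[i]+q[(i+1)%4])/2 for i in range(4)]
    i=int(np.argmin([p[0] for p in e]));n,f=e[i],e[(i+2)%4];s=e[(i+1)%4],e[(i+3)%4]
    a=q[i],q[(i+1)%4]; ev=a[1]-a[0]; yaw_edge=np.arctan2(ev[0],-ev[1]) if ev[1]<0 else np.arctan2(-ev[0],ev[1])
    yaw_edge=-np.arctan2(*( (ev if ev[1]>0 else -ev)))
    yaw=np.arctan2(*(f-n)[::-1]);return dict(near=n,far=f,cen=q.mean(0),yaw=yaw,yaw_edge=yaw_edge,size=(np.linalg.norm(f-n),np.linalg.norm(s[0]-s[1])))
def measure(name,im,c,T,roi=None):
    g=cv2.cvtColor(im,cv2.COLOR_RGB2GRAY)
    x0,y0,x1,y1=roi;m=np.zeros_like(g);m[y0:y1,x0:x1]=255
    dark=((g>65)&(g<128)&(m>0)).astype(np.uint8)*255
    dark=cv2.morphologyEx(dark,cv2.MORPH_OPEN,np.ones((7,7)))
    n,l,st,_=cv2.connectedComponentsWithStats(dark);k=1+np.argmax(st[1:,4]);dark=(l==k).astype(np.uint8)*255
    cs,_=cv2.findContours(dark,cv2.RETR_EXTERNAL,cv2.CHAIN_APPROX_NONE);hull=np.zeros_like(g);cv2.fillConvexPoly(hull,cv2.convexHull(max(cs,key=cv2.contourArea)),255)
    sq=quad(hull);br=((g>128)&(cv2.erode(hull,np.ones((5,5)))>0)).astype(np.uint8)*255
    br=cv2.morphologyEx(br,cv2.MORPH_CLOSE,np.ones((7,7)));br=cv2.morphologyEx(br,cv2.MORPH_OPEN,np.ones((9,9)))
    pq=quad(br);return sq,pq
E
python3 - <<'E'
from m import *
np.set_printoptions(precision=4,suppress=True)
z=np.load('top0.npz');im,d=z['im'],z['d'];c=bot.calibration('top');T=pose('top',c)
sq,pq=measure('top',im,c,T,(205,120,375,290));print(sq,pq)
S=frame(onplane(sq,.045,c,T));P=frame(onplane(pq,.051,c,T));print(S);print(P)
for p in [(208,206),(224,157),(361,207)]: print(onplane([p],.02,c,T))
# scene view check: triangulate the stand & plate corners
c2=bot.calibration('scene');V=np.array(c2['view'])
for w in np.r_[onplane(sq,.045,c,T),onplane(pq,.051,c,T)]:
    p=V@np.r_[w,1];u=p[:2]/p[2];u=u*(1+c2['k1']*(u@u));print('scene px',u*K(c2)[0,0]+K(c2)[:2,2])
E
```

```text
[[252.5943 129.9528]
 [353.9476 159.0529]
 [319.7303 281.5158]
 [215.928  251.3911]] [[269.8262 156.8119]
 [329.4964 166.0003]
 [319.0087 242.4593]
 [257.354  232.6582]]
{'near': array([ 0.443 , -0.0318]), 'far': array([ 0.6635, -0.1017]), 'cen': array([ 0.5532, -0.0668]), 'yaw': np.float64(-0.3070744046929128), 'yaw_edge': np.float64(-0.30058402925110556), 'size': (np.float64(0.2312969578112039), np.float64(0.19189737493184844))}
{'near': array([ 0.4926, -0.0691]), 'far': array([ 0.6302, -0.0939]), 'cen': array([ 0.5614, -0.0815]), 'yaw': np.float64(-0.17803637840895917), 'yaw_edge': np.float64(-0.17806972361440362), 'size': (np.float64(0.13981438188602158), np.float64(0.10979272740731733))}
[[0.5564 0.0757 0.02  ]]
[[0.6489 0.0454 0.02  ]]
[[ 0.5489 -0.2073  0.02  ]]
scene px [196.282  183.4325]
scene px [267.4565 159.0111]
scene px [338.6914 202.9915]
scene px [264.0037 238.0685]
scene px [224.6466 182.7858]
scene px [261.1024 165.8974]
scene px [309.1843 189.5684]
scene px [272.4288 210.2249]
```

```bash
cat > to.py <<'E'
import sys
from h import *
S=np.array([.5532,-.0668]);YAW=-.304
def goal(x,y,z,yaw=YAW):
    cy,sy=np.cos(YAW),np.sin(YAW)
    p=np.r_[S+np.array([[cy,-sy],[sy,cy]])@[x,y],z]
    c,s=np.cos(yaw),np.sin(yaw);return p,np.array([[c,s,0],[s,-c,0],[0,0,-1.]])
def delta(x,y,z,yaw=YAW):
    st=bot.read_state();R0=R.from_rotvec(st['tool_rot']).as_matrix();p,G=goal(x,y,z,yaw)
    print('t',(R0.T@(p-st['tool_pos'])).round(4),'w',R.from_matrix(R0.T@G).as_rotvec(degrees=True).round(2),'clk',st['clock'])
if __name__=='__main__': delta(*map(float,sys.argv[1:]))
E
python3 to.py .101 -.007 .15
```

```text
t [ 0.5802 -0.3693  0.0811] w [-6.000e-02  2.000e-02  3.608e+01] clk 0.1
```

```bash
python3 -m inch '[{"grip":0.6,"tx":0.29,"ty":-0.185,"tz":0,"wz":18},{"grip":0.6,"tx":0.29,"ty":-0.185,"tz":0,"wz":18},{"grip":0.6,"tx":0.58,"ty":-0.369,"tz":0,"wz":36},{"grip":0.6,"tx":0.58,"ty":-0.369,"tz":0,"wz":36},{"grip":0.6,"tx":0.58,"ty":-0.369,"tz":0,"wz":36},{"grip":0.6,"tx":0.58,"ty":-0.369,"tz":0,"wz":36},{"grip":0.6,"tx":0.58,"ty":-0.369,"tz":0,"wz":36},{"grip":0.6,"tx":0.58,"ty":-0.369,"tz":0,"wz":36},{"grip":0.6,"tx":0.58,"ty":-0.369,"tz":0,"wz":36},{"grip":0.6,"tx":0.58,"ty":-0.369,"tz":0.08,"wz":36.1},{"grip":0.6,"tx":0.58,"ty":-0.369,"tz":0.08,"wz":36.1},{"grip":0.6,"tx":0.58,"ty":-0.369,"tz":0.08,"wz":36.1}]'; python3 to.py .101 -.007 .08; python3 - <<'E'
from h import *
st=bot.read_state();im,d=bot.get_image('wrist');cv2.imwrite('pics/w1.png',im[...,::-1])
np.savez('w1.npz',im=im,d=d,p=st['tool_pos'],r=st['tool_rot'])
E
```

```text
t [ 0.5802 -0.3692  0.1511] w [-6.000e-02  2.000e-02  3.608e+01] clk 0.1invalid input at $[0]: expected keys grip, tx, ty, tz, wx, wy, wz
```

View pics/w1.png

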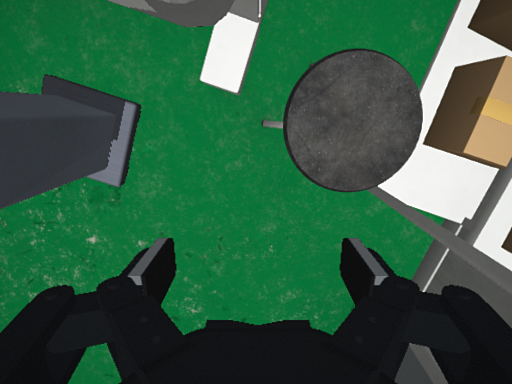

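The wrist picture shows only the floor beside the cart. Its upper part looks along tool +x, past the fingers at (150,260) and (370,260). I'll turn tool x toward the robot instead, so the camera sees the plate during the push. The move was refused because rows need all seven keys.

```bash
python3 -m inch '[{"grip":0.6,"tx":0.29,"ty":-0.185,"tz":0,"wx":0,"wy":0,"wz":-60},{"grip":0.6,"tx":0.29,"ty":-0.185,"tz":0,"wx":0,"wy":0,"wz":-60},{"grip":0.6,"tx":0.58,"ty":-0.369,"tz":0,"wx":0,"wy":0,"wz":-143.9},{"grip":0.6,"tx":0.58,"ty":-0.369,"tz":0,"wx":0,"wy":0,"wz":-143.9},{"grip":0.6,"tx":0.58,"ty":-0.369,"tz":0,"wx":0,"wy":0,"wz":-143.9},{"grip":0.6,"tx":0.58,"ty":-0.369,"tz":0,"wx":0,"wy":0,"wz":-143.9},{"grip":0.6,"tx":0.58,"ty":-0.369,"tz":0,"wx":0,"wy":0,"wz":-143.9},{"grip":0.6,"tx":0.58,"ty":-0.369,"tz":0,"wx":0,"wy":0,"wz":-143.9},{"grip":0.6,"tx":0.58,"ty":-0.369,"tz":0,"wx":0,"wy":0,"wz":-143.9},{"grip":0.6,"tx":0.58,"ty":-0.369,"tz":0,"wx":0,"wy":0,"wz":-143.9},{"grip":0.6,"tx":0.58,"ty":-0.369,"tz":0,"wx":0,"wy":0,"wz":-143.9},{"grip":0.6,"tx":0.58,"ty":-0.369,"tz":0,"wx":0,"wy":0,"wz":-143.9}]'; python3 to.py .101 -.007 .15 2.8376
```

```text
clock: 1.65
tool_pos: [0.649, -0.1009, 0.2302]
tool_rot: [-0.861, -3.02, -0.001]
force: [-0.6, -0.3, -0.2]
width: 0.0511
grasp_force: 0.0
t [-0.0003 -0.0033  0.0802] w [ 1.000e-02 -8.000e-02 -1.442e+01] clk 1.65
```

```bash
python3 -m inch '[{"grip":0.6,"tx":0,"ty":-0.003,"tz":0.06,"wx":0,"wy":0,"wz":-14.4},{"grip":0.6,"tx":0,"ty":-0.003,"tz":0.06,"wx":0,"wy":0,"wz":-14.4},{"grip":0.6,"tx":0,"ty":-0.003,"tz":0.06,"wx":0,"wy":0,"wz":-14.4}]';  python3 - <<'E'
from m import *
np.set_printoptions(precision=4,suppress=True)
st=bot.read_state();im,d=bot.get_image('wrist');cv2.imwrite('pics/w2.png',im[...,::-1])
np.savez('w2.npz',im=im,d=d,p=st['tool_pos'],r=st['tool_rot'])
c=bot.calibration('wrist');T=pose('wrist',c,st)
for p in[(256,230),(256,150),(60,200),(450,200)]: print(p,im[p[1],p[0]],withdepth([p],d[p[1],p[0]],c,T))
E
python3 to.py .101 -.007 .08 2.8376
```

```text
clock: 2.02
tool_pos: [0.6457, -0.1067, 0.1709]
tool_rot: [-0.493, -3.102, -0.0]
force: [0.3, 0.3, 1.6]
width: 0.0511
grasp_force: 0.0
(256, 230) [106 106 102] [[ 0.708  -0.1293 -0.0014]]
(256, 150) [128 133 136] [[ 0.6098 -0.097   0.0507]]
(60, 200) [222 221 215] [[ 0.5988 -0.336   0.0049]]
(450, 200) [212 212 205] [[ 0.7433  0.1029 -0.0001]]
t [-0.0004  0.0035  0.0917] w [ 0.    0.02 -0.7 ] clk 2.075
```

View pics/w2.png

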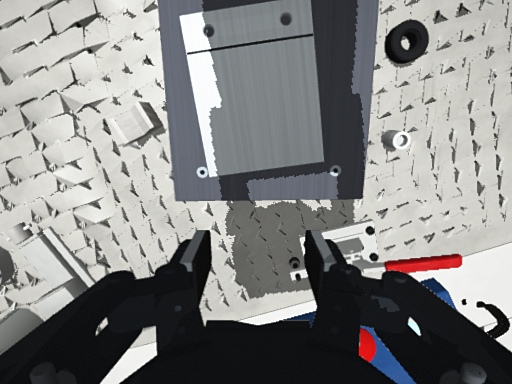

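The wrist view shows the whole plate, partly in shadow. Its rear edge runs from (217,176) to (325,163), the groove from (187,53) to (313,35), and the stand's far edge lies along rows 197–200. The fingertips are at (200,240) and (318,240). I'll check these points against the top-view result.

```bash
python3 - <<'E'
from to import *
np.set_printoptions(precision=4,suppress=True)
z=np.load('w2.npz');c=bot.calibration('wrist');T=pose('w',c,dict(tool_pos=z['p'],tool_rot=z['r']))
cy,sy=np.cos(YAW),np.sin(YAW)
f=lambda p,h:((onplane(p,h,c,T)[:,:2]-S)@np.array([[cy,-sy],[sy,cy]]))*1000
print('rear',f([(217,176),(325,163)],.051));print('groove',f([(187,53),(313,35)],.051));print('stand far corners',f([(175,200),(364,197)],.045))
E
```

```text
rear [[ 87.3876 -49.3481]
 [ 75.8706  53.2185]]
groove [[-21.104  -70.1117]
 [-34.0777  37.5978]]
stand far corners [[112.861  -93.7349]
 [111.7287  95.9694]]
```

```bash
python3 -m inch '[{"grip":0.6,"tx":-0.001,"ty":0.0035,"tz":0.06,"wx":0,"wy":0,"wz":-0.7},{"grip":0.6,"tx":-0.001,"ty":0.0035,"tz":0.09,"wx":0,"wy":0,"wz":-0.7},{"grip":0.6,"tx":-0.001,"ty":0.0035,"tz":0.105,"wx":0,"wy":0,"wz":-0.7},{"grip":0.6,"tx":-0.001,"ty":0.0035,"tz":0.105,"wx":0,"wy":0,"wz":-0.7}]';  python3 - <<'E'
from m import *
st=bot.read_state();im,d=bot.get_image('wrist');cv2.imwrite('pics/w3.png',im[...,::-1])
np.savez('w3.npz',im=im,d=d,p=st['tool_pos'],r=st['tool_rot'])
E
python3 to.py .101 -.007 .05 2.8376
```

```text
clock: 2.58
tool_pos: [0.648, -0.1039, 0.0666]
tool_rot: [-0.474, -3.105, -0.0]
force: [0.9, 0.8, 0.9]
width: 0.0514
grasp_force: 0.0
t [ 0.001  -0.0001  0.0176] w [0.01 0.08 0.07] clk 2.625
```

View pics/w3.png

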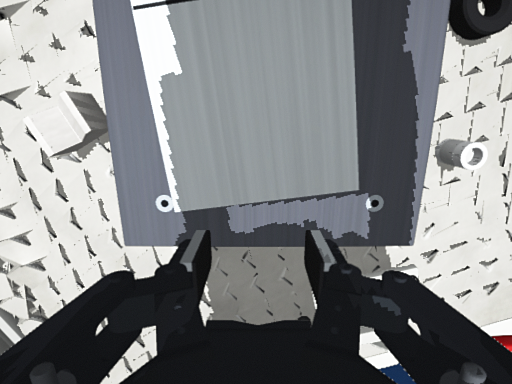

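The fingertips, at (200,232) and (312,232), hover over the bare strip between the plate's rear edge (rows 190–212) and the stand's far edge (row 245), clear of the plate. I'll descend in small steps until they touch.

```bash
python3 -m inch '[{"grip":0.6,"tx":-0.001,"ty":0,"tz":0.012,"wx":0,"wy":0,"wz":0},{"grip":0.6,"tx":-0.001,"ty":0,"tz":0.017,"wx":0,"wy":0,"wz":0},{"grip":0.6,"tx":-0.001,"ty":0,"tz":0.017,"wx":0,"wy":0,"wz":0}]' | grep -E 'pos|force'; python3 -m inch '[{"grip":0.6,"tx":0,"ty":0,"tz":0.002,"wx":0,"wy":0,"wz":0},{"grip":0.6,"tx":0,"ty":0,"tz":0.002,"wx":0,"wy":0,"wz":0}]' | grep -E 'pos|force';python3 -m inch '[{"grip":0.6,"tx":0,"ty":0,"tz":0.001,"wx":0,"wy":0,"wz":0},{"grip":0.6,"tx":0,"ty":0,"tz":0.001,"wx":0,"wy":0,"wz":0}]' | grep -E 'pos|force'
```

```text
tool_pos: [0.6486, -0.104, 0.0489]
force: [-0.7, 0.9, -0.2]
grasp_force: 0.0
tool_pos: [0.6488, -0.1041, 0.0474]
force: [0.6, 0.2, -0.0]
grasp_force: 0.0
tool_pos: [0.6488, -0.1041, 0.0463]
force: [0.2, -0.4, 0.6]
grasp_force: 0.0
```

```bash
for i in 1; do python3 -m inch '[{"grip":0.6,"tx":0,"ty":0,"tz":0.0015,"wx":0,"wy":0,"wz":0},{"grip":0.6,"tx":0,"ty":0,"tz":0.0015,"wx":0,"wy":0,"wz":0}]' | grep -E 'pos|force: \['; done; python3 -m inch '[{"grip":0.6,"tx":0,"ty":0,"tz":0.001,"wx":0,"wy":0,"wz":0},{"grip":0.6,"tx":0,"ty":0,"tz":0.001,"wx":0,"wy":0,"wz":0}]' | grep -E 'pos|force: \['; python3 -m inch '[{"grip":0.6,"tx":0,"ty":0,"tz":0.001,"wx":0,"wy":0,"wz":0},{"grip":0.6,"tx":0,"ty":0,"tz":0.001,"wx":0,"wy":0,"wz":0}]' | grep -E 'pos|force: \['
```

```text
tool_pos: [0.6487, -0.1041, 0.0447]
force: [0.3, -0.2, 0.4]
tool_pos: [0.6488, -0.1041, 0.0437]
force: [-0.8, 0.1, -0.2]
tool_pos: [0.6488, -0.1041, 0.0427]
force: [0.1, 0.8, -0.3]
```

```bash
python3 -m inch '[{"grip":0.6,"tx":0,"ty":0,"tz":0.001,"wx":0,"wy":0,"wz":0},{"grip":0.6,"tx":0,"ty":0,"tz":0.001,"wx":0,"wy":0,"wz":0}]' | grep -E 'pos|force: \['; python3 -m inch '[{"grip":0.6,"tx":0,"ty":0,"tz":0.001,"wx":0,"wy":0,"wz":0},{"grip":0.6,"tx":0,"ty":0,"tz":0.001,"wx":0,"wy":0,"wz":0}]' | grep -E 'pos|force: \['; python3 -m inch '[{"grip":0.6,"tx":0,"ty":0,"tz":0.001,"wx":0,"wy":0,"wz":0},{"grip":0.6,"tx":0,"ty":0,"tz":0.001,"wx":0,"wy":0,"wz":0}]' | grep -E 'pos|force: \['
```

```text
tool_pos: [0.6488, -0.1041, 0.0418]
force: [-1.1, 0.4, -0.2]
tool_pos: [0.6489, -0.1041, 0.0418]
force: [-5.1, 1.6, 10.0]
tool_pos: [0.6489, -0.1041, 0.0417]
force: [-10.8, 2.3, 19.0]
```

Contact with the stand is at TCP z ≈ 0.0418. I'll raise about 2.4 mm and push in stages.

```bash
python3 -m inch '[{"grip":0.6,"tx":0,"ty":0,"tz":-0.0045,"wx":0,"wy":0,"wz":0},{"grip":0.6,"tx":0,"ty":0,"tz":-0.0045,"wx":0,"wy":0,"wz":0},{"grip":0.6,"tx":0.006,"ty":0,"tz":-0.0045,"wx":0,"wy":0,"wz":0},{"grip":0.6,"tx":0.013,"ty":0,"tz":-0.0045,"wx":0,"wy":0,"wz":0},{"grip":0.6,"tx":0.02,"ty":0,"tz":-0.0045,"wx":0,"wy":0,"wz":0},{"grip":0.6,"tx":0.027,"ty":0,"tz":-0.0045,"wx":0,"wy":0,"wz":0},{"grip":0.6,"tx":0.034,"ty":0,"tz":-0.0045,"wx":0,"wy":0,"wz":0},{"grip":0.6,"tx":0.04,"ty":0,"tz":-0.0045,"wx":0,"wy":0,"wz":0},{"grip":0.6,"tx":0.044,"ty":0,"tz":-0.0045,"wx":0,"wy":0,"wz":0},{"grip":0.6,"tx":0.044,"ty":0,"tz":-0.0045,"wx":0,"wy":0,"wz":0}]'; python3 - <<'E'
from h import *
st=bot.read_state();im,d=bot.get_image('wrist');cv2.imwrite('pics/w4.png',im[...,::-1])
E
```

```text
clock: 6.25
tool_pos: [0.6066, -0.0909, 0.0444]
tool_rot: [-0.473, -3.106, -0.0]
force: [-0.1, 0.0, 1.0]
width: 0.0516
grasp_force: 0.0
```

View pics/w4.png

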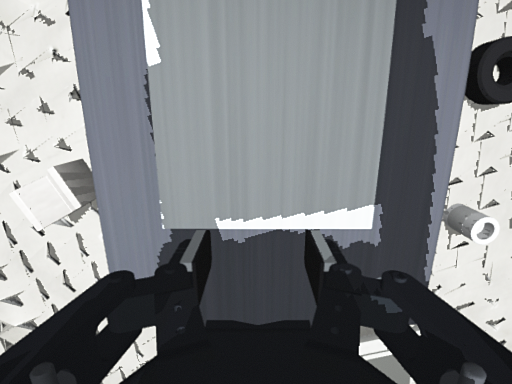

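The rear edge now lies flat against both fingertips (row 230), so the plate is square to the tool. I'll push 40 mm more, then lift and measure.

```bash
python3 -m inch '[{"grip":0.6,"tx":0.006,"ty":0,"tz":0,"wx":0,"wy":0,"wz":0},{"grip":0.6,"tx":0.013,"ty":0,"tz":0,"wx":0,"wy":0,"wz":0},{"grip":0.6,"tx":0.02,"ty":0,"tz":0,"wx":0,"wy":0,"wz":0},{"grip":0.6,"tx":0.027,"ty":0,"tz":0,"wx":0,"wy":0,"wz":0},{"grip":0.6,"tx":0.034,"ty":0,"tz":0,"wx":0,"wy":0,"wz":0},{"grip":0.6,"tx":0.038,"ty":0,"tz":0,"wx":0,"wy":0,"wz":0},{"grip":0.6,"tx":0.04,"ty":0,"tz":0,"wx":0,"wy":0,"wz":0},{"grip":0.6,"tx":0.04,"ty":0,"tz":0,"wx":0,"wy":0,"wz":0},{"grip":0.6,"tx":0.03,"ty":0,"tz":0,"wx":0,"wy":0,"wz":0},{"grip":0.6,"tx":0.03,"ty":0,"tz":-0.05,"wx":0,"wy":0,"wz":0},{"grip":0.6,"tx":0.03,"ty":0,"tz":-0.11,"wx":0,"wy":0,"wz":0},{"grip":0.6,"tx":0.03,"ty":0,"tz":-0.11,"wx":0,"wy":0,"wz":0}]'; python3 - <<'E'
from h import *
st=bot.read_state();im,d=bot.get_image('wrist');cv2.imwrite('pics/w5.png',im[...,::-1])
np.savez('w5.npz',im=im,d=d,p=st['tool_pos'],r=st['tool_rot'])
im,d=bot.get_image('top');np.savez('top5.npz',im=im,d=d);cv2.imwrite('pics/t5.png',im[...,::-1])
E
```

```text
clock: 7.8
tool_pos: [0.5805, -0.0826, 0.1595]
tool_rot: [0.472, 3.099, -0.0]
force: [0.0, -0.4, -0.9]
width: 0.0513
grasp_force: 0.0
```

View pics/w5.png

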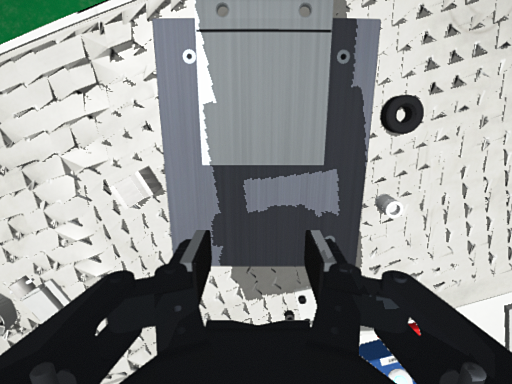

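The wrist view shows the stand's near edge at about row 19, on both sides of the plate. The groove is at about row 31, nearly parallel to it. Next is a subpixel measurement of the gap.

```bash
cat > gap.py <<'E'
import sys
from h import *
np.set_printoptions(precision=2,suppress=True)
def gap(f,ecols,erow,gcols,grow,w=7):
    z=np.load(f);c=bot.calibration('wrist');T=pose('w',c,dict(tool_pos=z['p'],tool_rot=z['r']))
    g=cv2.cvtColor(z['im'],cv2.COLOR_RGB2GRAY).astype(float)
    E=[]
    for a,b in ecols:
        for u in range(a,b):
            s=g[erow-w:erow+w+1,u];k=int(np.argmax(s[:-1]-s[1:]))
            if s[k]-s[k+1]<25: continue
            hi,lo=np.median(s[:max(k-0,1)]),np.median(s[k+2:]);t=(hi+lo)/2
            for j in range(max(k-1,0),min(k+2,len(s)-1)):
                if s[j]>=t>s[j+1]: E.append((u,erow-w+j+(s[j]-t)/(s[j]-s[j+1])));break
    G=[]
    for u in range(*gcols):
        s=g[grow-w:grow+w+1,u];k=int(np.argmin(s));q=s[max(k-2,0):k+3];b=max(np.median(s)-0,1)
        wt=np.clip(b-q,0,None);G.append((u,grow-w+max(k-2,0)+(wt*np.arange(len(q))).sum()/wt.sum()))
    E,G=np.array(E),np.array(G)
    def line(P,h):
        W=onplane(P,h,c,T)[:,:2];  # tool frame axes
        W=(W-T[:2,3])@np.array([[np.cos(-.304),-np.sin(-.304)],[np.sin(-.304),np.cos(-.304)]])*1000
        for _ in range(5):
            p=np.polyfit(W[:,1],W[:,0],1);r=W[:,0]-np.polyval(p,W[:,1]);m=abs(r)<max(2*r.std(),.15);W=W[m]
        return p,r.std(),len(W),W[:,1].min(),W[:,1].max()
    e,g_=line(E,.045),line(G,.051)
    print('edge',e);print('groove',g_)
    y=np.array([g_[3],(g_[3]+g_[4])/2,g_[4]]);print('y',y,'gap groove-edge mm',np.polyval(g_[0],y)-np.polyval(e[0],y),'rel angle deg',np.degrees(np.arctan(g_[0][0])-np.arctan(e[0][0])))
E
python3 - <<'E'
from gap import *
gap('w5.npz',[(158,190),(342,376)],19,(210,325),31)
z=np.load('w5.npz');g=cv2.cvtColor(z['im'],cv2.COLOR_RGB2GRAY)
for u in(160,185,250,310,345,370): print(u,g[10:40,u])
E
```

```text
edge (array([ -0.  , -73.46]), np.float64(0.05530057967592466), 62, np.float64(-79.48822167908936), np.float64(96.69279559482534))
groove (array([ -0.  , -62.23]), np.float64(0.03403217124975345), 115, np.float64(-37.88850295374315), np.float64(53.77933552006064))
y [-37.89   7.95  53.78] gap groove-edge mm [11.16 11.25 11.34] rel angle deg 0.11312834085755534
160 [199 240 247 229 249 181 131 255 178 122 126 130 128 129 128 130 130 131
 130 130 129 130 130 131 131 131 132 130 131 130]
185 [248 247 248 248 248 249 252 247 148 123 126 129 129 129 131 131 130 130
 130 131 131 131 132 132 131 130 132 131 131 131]
250 [150 150 150 151 151 150 150 151 147 147 147 146 147 147 147 146 148 150
 129  60  15  61 130 150 149 146 146 146 146 146]
310 [ 82  84  93 111 126 139 146 145 143 142 142 143 143 142 143 143 143 146
 145 100  19  42 109 148 146 144 144 144 144 144]
345 [112 111 123 109 105 106 111 111  64  50  53  55  53  53  56  52  54  55
  54  54  53  54  55  57  55  54  54  56  56  54]
370 [232 232 233 232 232 232 234 239 196 122 109 112 115 115 113 114 115 114
 115 114 115 116 116 117 117 116 116 116 117 116]
```

```bash
python3 -m inch '[{"grip":0.6,"tx":-0.003,"ty":0,"tz":0.06,"wx":0,"wy":0,"wz":0},{"grip":0.6,"tx":-0.003,"ty":0,"tz":0.1,"wx":0,"wy":0,"wz":0},{"grip":0.6,"tx":-0.003,"ty":0,"tz":0.11,"wx":0,"wy":0,"wz":0},{"grip":0.6,"tx":-0.003,"ty":0,"tz":0.11,"wx":0,"wy":0,"wz":0},{"grip":0.6,"tx":0.005,"ty":0,"tz":0.11,"wx":0,"wy":0,"wz":0},{"grip":0.6,"tx":0.01,"ty":0,"tz":0.11,"wx":0,"wy":0,"wz":0},{"grip":0.6,"tx":0.014,"ty":0,"tz":0.11,"wx":0,"wy":0,"wz":0},{"grip":0.6,"tx":0.018,"ty":0,"tz":0.11,"wx":0,"wy":0,"wz":0},{"grip":0.6,"tx":0.0202,"ty":0,"tz":0.11,"wx":0,"wy":0,"wz":0},{"grip":0.6,"tx":0.0202,"ty":0,"tz":0.11,"wx":0,"wy":0,"wz":0},{"grip":0.6,"tx":0.0202,"ty":0,"tz":0.11,"wx":0,"wy":0,"wz":0}]'; python3 -m inch '[{"grip":0.6,"tx":-0.01,"ty":0,"tz":0,"wx":0,"wy":0,"wz":0},{"grip":0.6,"tx":-0.01,"ty":0,"tz":-0.06,"wx":0,"wy":0,"wz":0},{"grip":0.6,"tx":-0.01,"ty":0,"tz":-0.11,"wx":0,"wy":0,"wz":0},{"grip":0.6,"tx":-0.01,"ty":0,"tz":-0.11,"wx":0,"wy":0,"wz":0},{"grip":0.6,"tx":-0.01,"ty":0,"tz":-0.11,"wx":0,"wy":0,"wz":0}]'; python3 - <<'E'
from gap import *
st=bot.read_state();im,d=bot.get_image('wrist');cv2.imwrite('pics/w6.png',im[...,::-1])
np.savez('w6.npz',im=im,d=d,p=st['tool_pos'],r=st['tool_rot'])
E
```

```text
clock: 9.28
tool_pos: [0.5588, -0.076, 0.0443]
tool_rot: [-0.473, -3.106, 0.0]
force: [-0.6, 0.8, 0.1]
width: 0.0511
grasp_force: 0.0
clock: 9.9
tool_pos: [0.5686, -0.0791, 0.1537]
tool_rot: [-0.473, -3.105, -0.0]
force: [-0.1, 0.3, -1.6]
width: 0.0512
grasp_force: 0.0
```

View pics/w6.png

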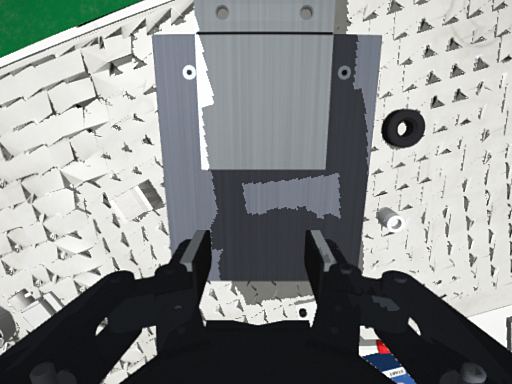

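The groove (row 33) and the near edge (row 36) are now nearly in line. The raised plate shifts the groove slightly by parallax. I'll measure here, and again with the camera moved closer to straight above the edge.

```bash
python3 -c "
from gap import *
gap('w6.npz',[(158,190),(345,376)],36,(212,326),33)"
python3 -m inch '[{"grip":0.6,"tx":0.05,"ty":0,"tz":-0.01,"wx":0,"wy":0,"wz":0},{"grip":0.6,"tx":0.07,"ty":0,"tz":-0.01,"wx":0,"wy":0,"wz":0},{"grip":0.6,"tx":0.07,"ty":0,"tz":-0.01,"wx":0,"wy":0,"wz":0},{"grip":0.6,"tx":0.07,"ty":0,"tz":-0.01,"wx":0,"wy":0,"wz":0}]'; python3 - <<'E'
from gap import *
st=bot.read_state();im,d=bot.get_image('wrist');cv2.imwrite('pics/w7.png',im[...,::-1])
np.savez('w7.npz',im=im,d=d,p=st['tool_pos'],r=st['tool_rot'])
g=cv2.cvtColor(im,cv2.COLOR_RGB2GRAY).astype(int)
for u in (165,180,350,365): s=g[60:200,u];print(u,60+np.argmax(s[:-2]-s[2:]))
for u in(230,280,310): print(u,70+np.argmin(g[70:160,u]),g[70:160,u].min())
E
```

```text
edge (array([ -0. , -62.2]), np.float64(0.05484528390479135), 57, np.float64(-77.51680377609216), np.float64(95.77916063405797))
groove (array([ -0.  , -61.06]), np.float64(0.01210406452523376), 114, np.float64(-35.880421380480556), np.float64(53.40282711941474))
y [-35.88   8.76  53.4 ] gap groove-edge mm [1.15 1.13 1.11] rel angle deg -0.02949127137275711
clock: 10.45
tool_pos: [0.5019, -0.0583, 0.1636]
tool_rot: [-0.473, -3.105, 0.0]
force: [0.5, -0.8, 0.7]
width: 0.0511
grasp_force: 0.0
165 120
180 119
350 120
365 115
230 122 36
280 122 35
310 123 35
```

View pics/w7.png

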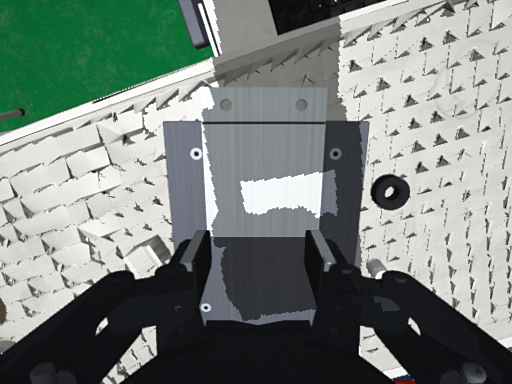

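From nearly straight above, the groove is at row 122 and the edge at row 121.

```bash
python3 -c "
from gap import *
gap('w7.npz',[(166,195),(340,366)],121,(216,322),123,5)
z=np.load('w7.npz');c=bot.calibration('wrist');T=pose('w',c,dict(tool_pos=z['p'],tool_rot=z['r']))
print(T[:3,3],onplane([(260,122)],.045,c,T),onplane([(260,122)],.051,c,T))
g=cv2.cvtColor(z['im'],cv2.COLOR_RGB2GRAY)
for u in(175,185,250,345,355): print(u,g[114:132,u])
"
```

```text
edge (array([-0.  ,  6.73]), np.float64(0.06051454980716462), 44, np.float64(-82.67192511181902), np.float64(95.85791810400136))
groove (array([-0.  ,  8.46]), np.float64(0.007616066039244683), 106, np.float64(-36.483691862699565), np.float64(56.31998448224393))
y [-36.48   9.92  56.32] gap groove-edge mm [1.72 1.73 1.74] rel angle deg 0.011869979725393158
[ 0.43 -0.04  0.31] [[ 0.44 -0.04  0.04]] [[ 0.44 -0.04  0.05]]
175 [246 246 246 247 248 252 233 121 109 120 119 119 120 120 121 119 121 119]
185 [245 230 216 223 226 242 210 113 111 121 121 121 120 121 122 122 122 122]
250 [135 135 135 134 135 137 139  96  35  36 121 137 136 133 134 133 133 136]
345 [126 117 117 116 108 112  92  52  47  51  50  52  51  52  51  51  51  51]
355 [231 231 225 182 182 240 219  85  42  49  52  52  51  51  50  52  52  52]
```

```bash
python3 -m inch '[{"grip":0.6,"tx":-0.04,"ty":0,"tz":0,"wx":0,"wy":0,"wz":0},{"grip":0.6,"tx":-0.072,"ty":0,"tz":0,"wx":0,"wy":0,"wz":0},{"grip":0.6,"tx":-0.072,"ty":0,"tz":0.05,"wx":0,"wy":0,"wz":0},{"grip":0.6,"tx":-0.072,"ty":0,"tz":0.1,"wx":0,"wy":0,"wz":0},{"grip":0.6,"tx":-0.072,"ty":0,"tz":0.12,"wx":0,"wy":0,"wz":0},{"grip":0.6,"tx":-0.072,"ty":0,"tz":0.12,"wx":0,"wy":0,"wz":0},{"grip":0.6,"tx":-0.066,"ty":0,"tz":0.12,"wx":0,"wy":0,"wz":0},{"grip":0.6,"tx":-0.062,"ty":0,"tz":0.12,"wx":0,"wy":0,"wz":0},{"grip":0.6,"tx":-0.0595,"ty":0,"tz":0.12,"wx":0,"wy":0,"wz":0},{"grip":0.6,"tx":-0.0584,"ty":0,"tz":0.12,"wx":0,"wy":0,"wz":0},{"grip":0.6,"tx":-0.0584,"ty":0,"tz":0.12,"wx":0,"wy":0,"wz":0},{"grip":0.6,"tx":-0.0584,"ty":0,"tz":0.12,"wx":0,"wy":0,"wz":0}]'; python3 -m inch '[{"grip":0.6,"tx":-0.012,"ty":0,"tz":0,"wx":0,"wy":0,"wz":0},{"grip":0.6,"tx":-0.012,"ty":0,"tz":-0.06,"wx":0,"wy":0,"wz":0},{"grip":0.6,"tx":-0.012,"ty":0,"tz":-0.11,"wx":0,"wy":0,"wz":0},{"grip":0.6,"tx":0.03,"ty":0,"tz":-0.11,"wx":0,"wy":0,"wz":0},{"grip":0.6,"tx":0.062,"ty":0,"tz":-0.11,"wx":0,"wy":0,"wz":0},{"grip":0.6,"tx":0.062,"ty":0,"tz":-0.11,"wx":0,"wy":0,"wz":0},{"grip":0.6,"tx":0.062,"ty":0,"tz":-0.11,"wx":0,"wy":0,"wz":0}]'; python3 - <<'E'
from gap import *
st=bot.read_state();im,d=bot.get_image('wrist');cv2.imwrite('pics/w8.png',im[...,::-1])
np.savez('w8.npz',im=im,d=d,p=st['tool_pos'],r=st['tool_rot'])
g=cv2.cvtColor(im,cv2.COLOR_RGB2GRAY).astype(int)
for u in (175,185,345,355): s=g[80:150,u];print(u,80+np.argmax(s[:-2]-s[2:]))
for u in(230,280,310): print(u,90+np.argmin(g[90:160,u]),g[90:160,u].min())
gap('w8.npz',[(166,195),(340,366)],118,(216,322),118,7)
for u in(175,185,250,345,355): print(u,g[108:128,u])
E
```

```text
clock: 12.0
tool_pos: [0.5575, -0.0756, 0.0444]
tool_rot: [0.473, 3.106, -0.0]
force: [0.6, -0.3, 1.2]
width: 0.0512
grasp_force: 0.7
clock: 12.88
tool_pos: [0.4989, -0.0573, 0.1545]
tool_rot: [0.473, 3.105, -0.0]
force: [0.3, -0.7, -0.5]
width: 0.0509
grasp_force: 0.0
175 123
185 123
345 100
355 123
230 125 16
280 125 16
310 125 25
edge (array([0.  , 9.29]), np.float64(0.4936749021660711), 6, np.float64(-57.916373544538224), np.float64(91.91223764781594))
groove (array([-0.  , 10.35]), np.float64(0.012836299304554046), 106, np.float64(-35.181445343357446), np.float64(54.443741862741035))
y [-35.18   9.63  54.44] gap groove-edge mm [1.18 1.03 0.88] rel angle deg -0.1877017094372985
175 [245 245 245 245 245 245 245 245 245 245 245 245 246 246 248 252 206  97
 111 122]
185 [248 248 248 248 248 248 248 248 248 248 249 249 249 249 251 255 215  97
 110 122]
250 [138 138 137 137 138 137 135 135 135 134 135 134 136 136 138 140  70  15
  64 127]
345 [113 115 116 115 116 116 115 116 115 118 114 113 114 114 118 118  90  43
  48  50]
355 [231 232 231 231 231 231 231 231 232 232 230 230 230 223 219 241 208  57
  42  51]
  return _methods._mean(a, axis=axis, dtype=dtype,
  ret = ret.dtype.type(ret / rcount)
```

The edge is at row 124.4 and the groove at row 125.0. I'll refine the fit, retreat and check everything from the top camera.

```bash
python3 -m inch '[{"grip":0.6,"tx":0,"ty":0.05,"tz":-0.05,"wx":0,"wy":0,"wz":0},{"grip":0.6,"tx":0,"ty":0.1,"tz":-0.09,"wx":0,"wy":0,"wz":0},{"grip":0.6,"tx":0,"ty":0.16,"tz":-0.09,"wx":0,"wy":0,"wz":0},{"grip":0.6,"tx":0,"ty":0.22,"tz":-0.09,"wx":0,"wy":0,"wz":0},{"grip":0.6,"tx":0,"ty":0.28,"tz":-0.09,"wx":0,"wy":0,"wz":0},{"grip":0.6,"tx":0,"ty":0.3,"tz":-0.09,"wx":0,"wy":0,"wz":0},{"grip":0.6,"tx":0,"ty":0.3,"tz":-0.09,"wx":0,"wy":0,"wz":0},{"grip":0.6,"tx":0,"ty":0.3,"tz":-0.09,"wx":0,"wy":0,"wz":0},{"grip":0.6,"tx":0,"ty":0.3,"tz":-0.09,"wx":0,"wy":0,"wz":0}]'; python3 - <<'E'
from gap import *
gap('w8.npz',[(166,195),(340,366)],124,(216,322),125,5)
im,d=bot.get_image('top');cv2.imwrite('pics/t9.png',im[...,::-1])
E
```

```text
clock: 14.05
tool_pos: [0.5875, 0.228, 0.2446]
tool_rot: [0.475, 3.105, 0.0]
force: [0.4, -0.2, 0.5]
width: 0.0513
grasp_force: 0.0
edge (array([-0.  , 10.07]), np.float64(0.0820929859018448), 43, np.float64(-79.96410466308666), np.float64(94.64056691841594))
groove (array([-0.  , 10.73]), np.float64(0.0153245356789622), 106, np.float64(-35.19508329383713), np.float64(54.473206892192465))
y [-35.2    9.64  54.47] gap groove-edge mm [0.64 0.67 0.71] rel angle deg 0.04569968257041496
```

View pics/t9.png

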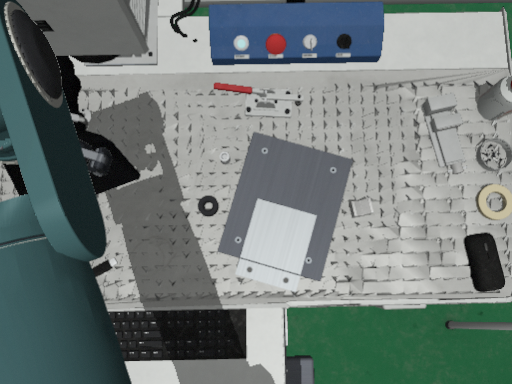

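The final top view shows the groove on the stand's near edge, around (240,259)–(303,276), with the hole end sticking out. The nut (208,206), cylinder (224,157) and V-block (361,207) have not moved.

```bash
python3 -c "
from station import bot
print(bot.sign_off())"
```

```text
the job is handed in; nothing more can be done
None
```

The plate is pushed square: its groove measures about 0.7 mm inside the stand's near edge, within 0.1° of parallel. The V-block, nut and work piece are unmoved, and I handed the job in at about 14 s with the arm clear.

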